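Hold the reject-chute gate open with its pull pin

TASK

Take the orange-handled pull pin out of its black stand and push it down through the eyelet in the brass tongue of the closed chute gate until its collar rests on the tongue. Then, with the pin and not with the fingers on the gate, pull the spring-return gate out until its yellow pointer stands level with the red mark on the guide rail, and finish while still gripping the pin and holding the gate there. Leave everything else on the counter where it is.

Things in the scene. Friction and masses are not known exactly. Their poses are not given: they have to be found in the camera images.
- pin: Pull pin, 84 mm long, standing upright in the stand. Origin at the centre of its lower tip, z up along the pin. Round steel shank 9 mm diameter and 36 mm long (the last 4 mm tapered to 5 mm); steel collar 26 mm diameter from 36 to 42 mm; orange square handle 18 x 18 mm from 42 to 84 mm above the tip, its faces square to the pin's x and y axes. 70 g.
- pin_tip (a point): Centre of the pin's lower tip (same point as pin's origin), axes as the pin's.
- pin_stand: Fixed black block 70 x 70 mm, 40 mm high, with an upright 12 mm hole through its middle in which the pin stands, collar on the block's top. Origin at the centre of its underside.
- chute: Fixed aluminium chute, 76 mm wide, running along its +y axis off the counter into a bin. Origin on the counter under the gate. The drawbar comes out at its -x side, towards the robot. A blue frame 131 mm high stands round the gate, x = -47 to 47 mm; chute walls are lower. Dark guide rail beside the drawbar: top 76 mm high, y = 28 to 44 mm, x = -174 to -40 mm.
- gate: Gate slide: brass tongue 36 x 36 x 8 mm (top 88 mm above the counter, free beneath), drawbar and blade on its +x side. Origin: centre of the tongue's underside, axes as the chute's, at chute x = -120 mm when closed. It slides 85 mm to chute -x against a spring: 2 N closed, plus 70 N per m (6 N at 55 mm); it snaps shut if let go.
- eye (a point): Centre of the eyelet at the tongue's top face: a round upright hole right through, 15 mm diameter. Axes as the chute's.
- pointer (a point): Tip of the yellow pointer on the tongue's drawbar, 35 mm from the eyelet in the chute's +x and 26 mm in its +y direction, 4 mm below the tongue's top; it moves with the gate along the guide rail's edge.
- mark: Fixed red clip on the guide rail, 6 mm (along the chute's x) x 18 x 12 mm high; origin at the centre of its underside, axes as the chute's. The pointer is level with the mark when both have the same place along the chute's x axis; that takes a pull of 44 to 62 mm from closed.
- ramsden: Silver Ramsden eyepiece, stands upright, 42 mm diameter, 58 mm high. Leave alone.
- violet_filter: Violet glass nebula filter in a dark ring, 48 mm diameter, 9 mm high, lying flat. Leave alone.
- moon_filter: Grey glass moon filter in a dark ring, 48 mm diameter, 9 mm high, lying flat. Leave alone.
- canister: Nickel-plated eyepiece canister, 56 mm diameter, 85 mm high. Leave alone.
- dust_cap: Black rubber dust cap, 38 mm diameter, 14 mm high. Leave alone.
- lens_brush: Lens brush lying flat, 140 mm long. Leave alone.

How it is judged (in metres and radians):
On the way:
1. the pin is through the eyelet (tip at least 20 mm below the tongue's top) while the gate is still closed (within 10 mm) (z of pin_tip in the frame of eye below -0.02 m and horizontal distance between pin_tip and eye below 0.01 m and angle between pin's own z axis and vertical below 0.25 rad and x of gate in the frame of chute above -0.13 m), for 0.2 s.
At the end, for the whole second after the job is handed in: Pin upright (0.25 rad) through the eyelet, tip 20 mm or more below the tongue's top, within 10 mm of the hole's axis; gripped (over 3 N), it pulls the gate (over 2 N) and holds the gate still, pointer within 5 mm of the red mark along the chute's x; fingers off the gate (z of pin_tip in the frame of eye below -0.02 m and horizontal distance between pin_tip and eye below 0.01 m and angle between pin's own z axis and vertical below 0.25 rad and x of pointer in the frame of mark between -0.005 and 0.005 m and linear speed of gate below 0.01 m/s and contact force between the fingers and pin above 3 N and contact force between pin and gate above 2 N and contact force between the fingers and gate below 1 N); the arm keeps its last pose, push and grip.
It fails at once if an eyepiece, filter, canister, cap or brush is moved by more than 25 mm (distance of any of ramsden, violet_filter, moon_filter, canister, dust_cap, lens_brush from where it was at the start of the episode above 0.025 m).
It fails at once if the fingers pull or push on the gate itself (over 5 N) (contact force between the fingers and gate above 5 N).
It also fails if it takes over 51 s, if anything falls off the work surface, if the arm or the gripper's body presses on something with over 40 N, if the wrist force passes 120 N, or if a joint passes its speed limit or range.

ROBOT

A 7-joint arm with a two-finger parallel gripper is mounted at the origin on the work surface. World frame = base frame: x ahead of the robot, y to its left, z up, the work surface at z = 0. Lengths are in mm, angles in rad, forces in N, time in s.
With the tool pointing down it reaches from about 425 to 1025 mm from the base axis. Payload 3.6 kg.
Tool frame: the origin (TCP) lies between the finger pads; the fingertips stand env.tip_reach ahead of it and the grasp point (between the pads) lies 5 mm behind it (env.tip_reach is the distance from the TCP to the fingertips, in mm); z points along the fingers, y is the line along which they close (so a half turn about z gives the same grasp; the last joint's range is limited). The gripper opens to 85 mm and grips with 20 to 120 N. Pads are 22 mm wide; open, the fingers measure 114 mm over their backs; the gripper's body (76 mm by 85 mm) begins 54 mm behind the grasp point. The pads swing forward as they close: fully open they stand 13 mm farther back than shut.
Start: joints at [-1.397, 0.591, 0.048, 1.609, -0.033, 0.943, -0.034], TCP at [191.138, 699.354, 245.302] pointing down, gripper open.
Joint ranges: [-2.69, 2.69], [-0.47, 2.24], [-1.27, 1.36], [0.19, 2.51], [-1.53, 4.68], [0.08, 2.07], [-3.09, 3.09]. Speed limits (rad/s): [2.57, 2.57, 3.14, 3.14, 3.14, 3.14, 3.14].

INTERFACE

Orientations are given as a unit quaternion [x, y, z, w].
In Python, from bench import env gives the robot as it stands.
- The arm moves only by the tool carry_out, never from a script. Its arguments are lists of equal length, an entry for each row: "rot": the turn, a rotation vector about the tool's x, y, z scaled (see below), a list of three; "travel": the shift along the tool's x, y, z scaled (see below), a list of three; "jaw": the opening, from -1 (shut) to 1 (fully open). In form: {"rot": [[rx, ry, rz], ...], "travel": [[tx, ty, tz], ...], "jaw": [jaw, ...]}. A call has 1 to 20 rows; each row shifts and turns the commanded pose from where the row before left it, along the tool's axes as they then stand; what a row does not reach is not made up. The controller multiplies each number of a shift by 0.03 m and each number of a turn by 6 degrees. A row lasts 1/12 s, in which the tool goes at most 41.7 mm and 7.16 degrees, less where a joint would pass 70% of its speed; a pose out of reach is approached as far as the arm can. A call with a number of a shift or a turn outside -1 to 1 is refused whole. A call with a gripper value outside its range is refused whole. The fingers move at their own pace and stop on an object; "grip_force" is the grip in N (left out, the last holds). Time passes only in rows, so rows that do not move let the fingers close. It gives the time, the measured TCP pose, the force, the opening and the grip force at its end, in the units of the state.
- env.state(): the state, without advancing time (a new reading comes with each control period).
- env.snapshot(name): name is "side" or "top" or "wrist"; returns a dict with "pixels" (384x512x3 uint8, red, green, blue), "z_map" (384x512 float32, mm along the optical axis (not along the pixel's ray), 0 where there is no reading), "fx", "fy", "cx", "cy" (pixels), "world_from_camera" (4x4, takes a point from camera to world coordinates); the wrist camera has in their place "tool_from_camera" (4x4, takes a point from camera to tool coordinates, whose origin is the TCP and whose axes are the flange's). Camera axes: x right, y up, looking along -z (the intrinsics and any distortion apply to the point x, -y, -z); pixel columns grow to the right and rows downward; lengths in mm; the calibration is good to about 2 mm. A picture is of the moment at which its call begins: read the wrist's pose just before it.
- env.close_job(): hands the job in; it is judged then, once.
The state is a dict: "time": time; "joint_pos": joint angles; "qvel": joint speeds; "joint_efforts": joint torques, N m; "tool_pos": TCP position; "tool_rot": TCP orientation; "contact_force": force on the tool from outside, world axes, zero at the start; "wrist_torque": the same for the moment, N m; "grip_width": finger opening in mm; "finger_force": force on a finger pad.
Only numpy, scipy, OpenCV 4.12 (cv2) and the standard library are available. Lean on these libraries where they do the work, as an engineer would, in place of code of your own. Each camera call takes 0.05 s, during which the arm holds its last target. There are 200 camera calls.

## Working session

There is one attempt and no reset: what is moved stays moved. The work goes in short steps, Python scripts to look and compute and a tool call to move; the robot and the scene stay as the last step left them, time stands still between calls to the robot, and variables do not carry over. Pictures are saved under pics/ and viewed, at most 10 in all, crops included, and the job is handed in when it is done.

Besides the shell and the picture viewer there is one more tool, called after ">>>" as name(argument=value, ...) on one line, values as JSON. carry_out: Moves the arm, as the interface text tells. Shifts and turns lie within -1 to 1; 1 stands for 0.03 m of shift or 6 degrees of turn. Its arguments: {"type":"object","properties":{"rot":{"type":"array","items":{"type":"array","items":{"type":"number","minimum":-1,"maximum":1}}},"travel":{"type":"array","items":{"type":"array","items":{"type":"number","minimum":-1,"maximum":1}}},"jaw":{"type":"array","items":{"type":"number"}},"grip_force":{"type":"number"}},"required":["rot","travel","jaw"]}

```bash
mkdir -p pics; ls; cat > h.py <<'E'
import numpy as np, cv2
from bench import env
from scipy.spatial.transform import Rotation as R
def T(s,st=None):
    if 'world_from_camera' in s: return np.array(s['world_from_camera'])
    M=np.eye(4);M[:3,:3]=R.from_quat(st['tool_rot']).as_matrix();M[:3,3]=st['tool_pos'];return M@np.array(s['tool_from_camera'])
def cloud(s,M):
    v,u=np.mgrid[:384,:512];z=s['z_map'];p=np.stack([(u-s['cx'])/s['fx']*z,-(v-s['cy'])/s['fy']*z,-z],-1)
    return p@M[:3,:3].T+M[:3,3]
def ray(s,M,u,v,h):
    d=M[:3,:3]@np.array([(u-s['cx'])/s['fx'],-(v-s['cy'])/s['fy'],-1]);o=M[:3,3];return o+d*(h-o[2])/d[2]
E
python3 - <<'E'
from h import *
st=env.state();print({k:np.round(v,3) for k,v in st.items()},env.tip_reach)
for n in('side','top'):
    s=env.snapshot(n);print(n,[k for k in s],np.round(T(s),3).tolist(),s['fx'],s['cx'],s['cy'])
    np.savez('pics/%s0.npz'%n,**s)
    cv2.imwrite('pics/%s0.png'%n,cv2.resize(cv2.cvtColor(s['pixels'],cv2.COLOR_RGB2BGR),(768,576)))
E
```

```text
pics
{'time': np.float64(0.0), 'joint_pos': array([-1.397,  0.592,  0.048,  1.61 , -0.033,  0.943, -0.034]), 'qvel': array([ 0.002, -0.001, -0.001, -0.   , -0.002, -0.001,  0.002]), 'joint_efforts': array([ 0.0000e+00, -5.4868e+01,  1.5460e+00, -1.9812e+01,  9.0000e-03,
        9.0000e-03, -0.0000e+00]), 'tool_pos': array([190.917, 698.583, 244.149]), 'tool_rot': array([ 0.133,  0.991, -0.001, -0.   ]), 'contact_force': array([-0.965,  0.329,  0.024]), 'wrist_torque': array([-0.016, -0.011, -0.008]), 'finger_force': np.float64(0.0), 'grip_width': np.float64(85.415)} 14.0
side ['pixels', 'z_map', 'fx', 'fy', 'cx', 'cy', 'world_from_camera'] [[-0.786, 0.46, -0.413, 235.811], [-0.617, -0.602, 0.506, 374.277], [-0.016, 0.653, 0.757, 745.735], [0.0, 0.0, 0.0, 1.0]] 392.62887342477853 259.5962882114542 190.13871139692282
top ['pixels', 'z_map', 'fx', 'fy', 'cx', 'cy', 'world_from_camera'] [[0.013, 0.991, -0.132, 490.8], [-1.0, 0.01, -0.023, -74.226], [-0.021, 0.132, 0.991, 869.075], [0.0, 0.0, 0.0, 1.0]] 366.0056109986432 254.88384434134517 191.1191039178441
```

View pics/side0.png

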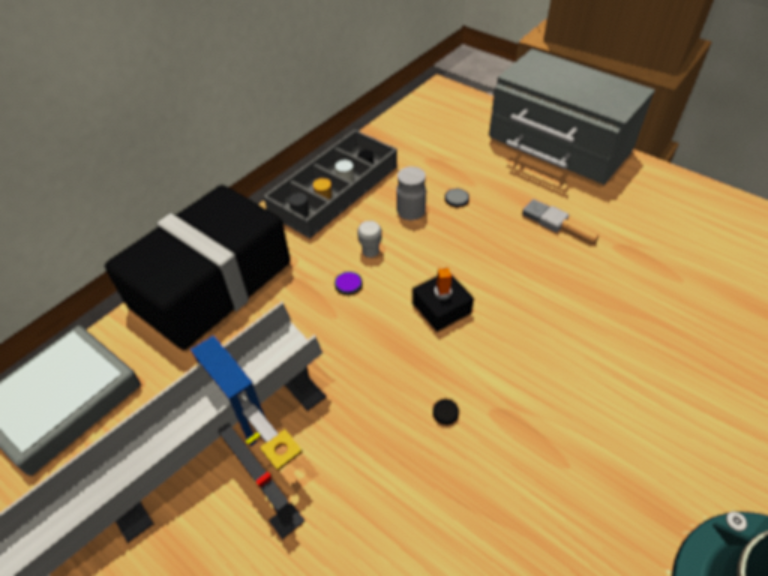

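View pics/top0.png

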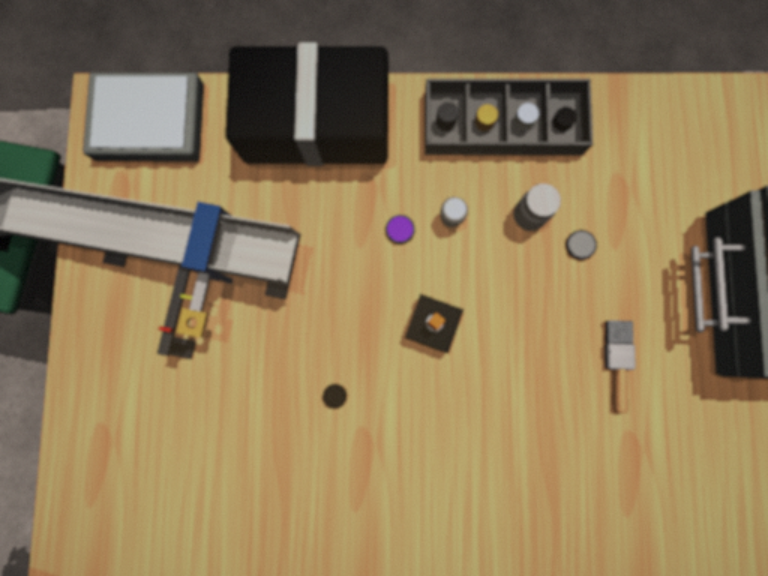

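The side and top views show the pin in its stand at top px (435,321) of the enlarged picture. The tongue is at (191,322), the pointer at (186,297) and the red mark at (165,329). Next I'll measure these.

```bash
cat > m.py <<'E'
from h import *
for n in('side','top'):
    s=dict(np.load('pics/%s0.npz'%n));M=T(s);P=cloud(s,M)
    hsv=cv2.cvtColor(s['pixels'],cv2.COLOR_RGB2HSV)
    H,S,V=[hsv[...,i].astype(int) for i in range(3)]
    X,Y,Z=P[...,0],P[...,1],P[...,2]
    near=lambda x,y,r:np.hypot(X-x,Y-y)<r
    W=(X>300)&(X<900)&(abs(Y)<500)
    ms={'orange':(H<=14)&(H>=4)&(S>190)&(Z>45)&W,'yellow':(H>18)&(H<34)&(S>140)&(Z>65)&(Z<100)&W,'red':((H<5)|(H>175))&(S>170)&(Z>60)&W,'blue':(H>100)&(H<120)&(S>130)&W&(Z>110)}
    for k,m in ms.items():
        c,l,stt,cen=cv2.connectedComponentsWithStats(m.astype(np.uint8))
        for i in range(1,c):
            if stt[i,4]>=6:
                q=P[l==i];r=cv2.minAreaRect(q[:,:2].astype(np.float32))
                print(n,k,stt[i,4],cen[i].round(1),'med',np.median(q,0).round(1),'zmax',q[:,2].max().round(1),'rect',np.round(r[0],1),np.round(r[1],1),round(r[2],1))
    if n=='top':
        m=(V<70)&(Z>30)&(Z<50)&(X>400)&(X<620)&(Y<-80)&(Y>-300)
        q=P[m];print('stand',m.sum(),cv2.minAreaRect(q[:,:2].astype(np.float32)),np.median(q[:,2]))
E
python3 m.py
```

```text
side orange 95 [295.6 188.6] med [ 539.4 -128.6   72.9] zmax 89.8 rect [ 543.3 -128.2] [22.9 13.7] 10.6
side yellow 361 [186.9 299.8] med [537.6 217.3  87.9] zmax 91.1 rect [538.9 216. ] [36.4 37.4] 79.0
side yellow 31 [168.1 292.4] med [576.2 227.   85.7] zmax 87.1 rect [576.7 226.7] [16.7  5. ] 76.3
side red 52 [175.3 319.3] med [528.1 254.3  86.9] zmax 90.3 rect [532.7 253.7] [15.3 13.1] 79.4
side blue 806 [148.3 245.8] med [650.6 194.8 131. ] zmax 133.8 rect [656.1 193.8] [33.9 96.2] 78.6
top yellow 14 [123.2 197.6] med [577.  229.8  85.7] zmax 86.7 rect [578.2 231.6] [18.   4.3] 69.9
top yellow 247 [127.1 215.2] med [539.8 218.8  87.6] zmax 91.7 rect [539.9 218.4] [36.6 35.6] 79.4
top red 15 [110.3 219.1] med [530.9 255.1  87.4] zmax 90.7 rect [530.6 254.2] [12.9  4.4] 72.3
top blue 622 [133.9 157.7] med [655.9 194.4 130.9] zmax 869.1 rect [599.8  61.6] [335.8  92.8] 66.7
stand 708 ((545.6461181640625, -132.62210083007812), (65.3228988647461, 67.70852661132812), 71.20674896240234) 39.91986171593862
```

>>> carry_out(rot=[[0,0,0],[0,0,0],[0,0,0],[0,0,0],[0,0,0],[0,0,0],[0,0,0],[0,0,0],[0,0,0],[0,0,0],[0,0,0],[0,0,0],[0,0,0],[0,0,0],[0,0,0],[0,0,0],[0,0,0],[0,0,0],[0,0,0],[0,0,0]], travel=[[-0.4,-0.5,0],[-0.71,-0.9,0],[-0.71,-0.9,0],[-0.71,-0.9,0],[-0.71,-0.9,0],[-0.71,-0.9,0],[-0.71,-0.9,0],[-0.71,-0.9,0],[-0.71,-0.9,0],[-0.71,-0.9,0],[-0.71,-0.9,0],[-0.71,-0.9,0],[-0.71,-0.9,0],[-0.71,-0.9,0],[-0.71,-0.9,0],[-0.71,-0.9,0],[-0.71,-0.9,0],[-0.71,-0.9,0],[-0.4,-0.5,0],[0,0,0]], jaw=[1,1,1,1,1,1,1,1,1,1,1,1,1,1,1,1,1,1,1,1], grip_force=60)

```text
time: 1.77
tool_pos: [436.0, 121.0, 245.3]
tool_rot: [0.137, 0.991, -0.001, 0.0]
contact_force: [0.5, 0.5, -1.3]
grip_width: 85.2
finger_force: 0.0
```

```bash
cat >> h.py <<'E'
def go(x,y,z=None):
    st=env.state();A=R.from_quat(st['tool_rot']).as_matrix();p=np.array(st['tool_pos'])
    t=np.array([x,y,p[2] if z is None else z]);d=A.T@(t-p)
    print('pos',p.round(1),'q',np.round(st['joint_pos'],2),'yang',np.degrees(np.arctan2(A[1,1],A[0,1])).round(2),'tz',A[:,2].round(3),'need units',(d/30).round(3),'t',round(st['time'],2),'F',np.round(st['contact_force'],1),'w',round(float(st['grip_width']),1),'ff',round(float(st['finger_force']),1))
E
python3 -c "
from h import *
go(543,-130,245);s=env.snapshot('wrist');print(np.round(s['tool_from_camera'],3).tolist(),s['fx'])"
```

```text
pos [436.  121.  245.3] q [-0.52  0.25  0.18  2.21 -0.07  0.69  1.  ] yang 74.23 tz [ 0.001 -0.002 -1.   ] need units [-5.706 -7.082  0.03 ] t 1.77 F [ 0.5  0.5 -1.3] w 85.2 ff 0.0
[[0.001, 0.966, 0.258, 64.345], [1.0, -0.001, 0.0, 0.136], [0.0, 0.258, -0.966, -128.755], [0.0, 0.0, 0.0, 1.0]] 299.83374890024055
```

>>> carry_out(rot=[[0,0,0],[0,0,0],[0,0,0],[0,0,0],[0,0,0],[0,0,0],[0,0,0],[0,0,0],[0,0,0],[0,0,0],[0,0,0],[0,0,0],[0,0,0]], travel=[[-0.4,-0.5,0],[-0.7,-0.87,0],[-0.7,-0.87,0],[-0.7,-0.87,0],[-0.7,-0.87,0],[-0.7,-0.87,0],[-0.7,-0.87,0],[-0.7,-0.87,0],[-0.4,-0.5,0],[0,0,0],[0,0,0],[0,0,0],[0,0,0]], jaw=[1,1,1,1,1,1,1,1,1,1,1,1,1])

```text
time: 2.9
tool_pos: [543.1, -121.8, 244.9]
tool_rot: [0.131, 0.991, 0.001, -0.001]
contact_force: [-0.5, 1.0, -0.2]
grip_width: 85.5
finger_force: 0.0
```

```bash
cat > w.py <<'E'
from h import *
import sys
go(543,-130,245);st=env.state();s=env.snapshot('wrist');M=T(s,st);P=cloud(s,M)
n=sys.argv[1];np.savez('pics/%s.npz'%n,M=M,**s)
hsv=cv2.cvtColor(s['pixels'],cv2.COLOR_RGB2HSV);H,S,V=[hsv[...,i].astype(int) for i in range(3)]
Z=P[...,2]
m=(H<=16)&(H>=4)&(S>180)&(Z>80)&(Z<96);q=P[m]
print('handle top n',m.sum(),np.median(q,0).round(1),cv2.minAreaRect(q[:,:2].astype(np.float32)))
cv2.imwrite('pics/%s.png'%n,cv2.resize(cv2.cvtColor(s['pixels'],cv2.COLOR_RGB2BGR),(768,576)))
E
python3 w.py w1
```

```text
pos [ 543.1 -121.8  244.9] q [-0.04  0.39  0.24  2.   -0.13  0.77  1.58] yang 74.91 tz [-0.001  0.001 -1.   ] need units [-0.068 -0.266 -0.002] t 2.9 F [-0.5  1.  -0.2] w 85.5 ff 0.0
handle top n 3 [804.8  17.5  86.2] ((673.3900756835938, -55.290443420410156), (310.978271484375, 9.764457702636719), 30.525150299072266)
```

View pics/w1.png

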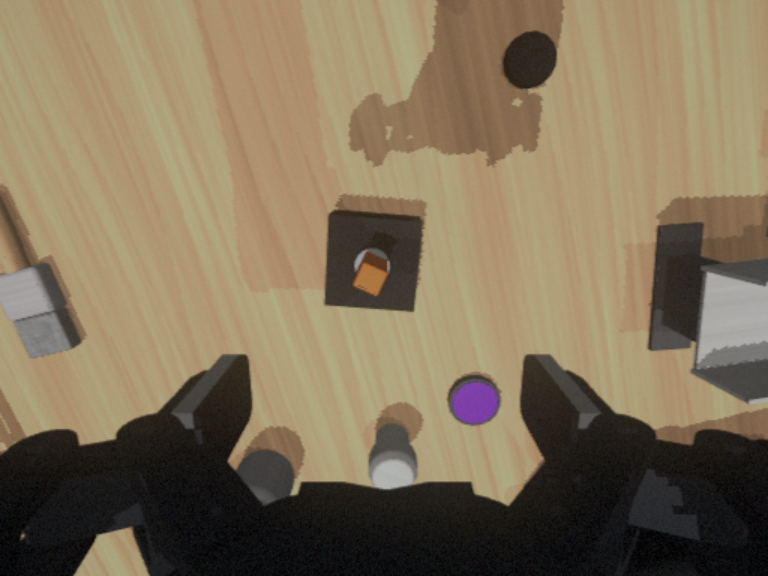

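The wrist view shows the handle top at about (371,280), turned some 20° in the image. I'll relax the colour threshold to segment it.

```bash
cat > p.py <<'E'
from h import *
import sys
n=sys.argv[1];d=dict(np.load('pics/%s.npz'%n));M=d['M'];P=cloud(d,M)
hsv=cv2.cvtColor(d['pixels'],cv2.COLOR_RGB2HSV);H,S,V=[hsv[...,i].astype(int) for i in range(3)];Z=P[...,2]
print('px',hsv[186,247],P[186,247].round(1),'collar/stand',P[195,225].round(1))
near=np.hypot(P[...,0]-543,P[...,1]+130)<40
for lo in(100,140):
    m=near&(H<=20)&(H>=3)&(S>lo)&(V>130)&(Z>80)
    m=cv2.morphologyEx(m.astype(np.uint8),cv2.MORPH_OPEN,np.ones((2,2)))
    v,u=np.nonzero(m);q=np.array([ray(d,M,a,b,88) for a,b in zip(u,v)])
    r=cv2.minAreaRect(q[:,:2].astype(np.float32));print(len(u),'medZ',np.median(Z[m>0]).round(1),'mean',q.mean(0).round(1),np.round(r[0],1),np.round(r[1],1),round(r[2],1))
m=near&(Z>35)&(Z<44)&(V<70);q=P[m];r=cv2.minAreaRect(q[:,:2].astype(np.float32));print('stand',np.round(r[0],1),np.round(r[1],1),round(r[2],1),np.median(q[:,2]))
m=near&(Z>42)&(Z<49)&(S<60)&(V>90);print('collar',m.sum(),P[m].mean(0).round(1))
E
python3 p.py w1
```

```text
px [ 15 164 173] [ 546.4 -132.5   87.7] collar/stand [ 561.2 -164.6   39.3]
302 medZ 88.0 mean [ 546.9 -132.4   88. ] [ 546.9 -132.6] [17.1 17.3] 49.1
302 medZ 88.0 mean [ 546.9 -132.4   88. ] [ 546.9 -132.6] [17.1 17.3] 49.1
stand [ 545.8 -132.7] [68.3 69.7] 70.4 40.071210393233315
collar 89 [ 539.1 -133.6   46.1]
```

>>> carry_out(rot=[[0,0,0.86],[0,0,0.86],[0,0,0.86],[0,0,0.86],[0,0,0.86],[0,0,0],[0,0,0],[0,0,0],[0,0,0],[0,0,0],[0,0,0],[0,0,0]], travel=[[0,0,0],[0,0,0],[0,0,0],[0,0,0],[0,0,0],[-0.33,-0.19,0.5],[0,0,0.8],[0,0,0.8],[0,0,0.6],[0,0,0.3],[0,0,0],[0,0,0]], jaw=[1,1,1,1,1,1,1,1,1,1,1,1])

```text
time: 3.95
tool_pos: [547.3, -134.5, 155.4]
tool_rot: [0.35, 0.937, 0.0, -0.0]
contact_force: [-0.2, -0.9, 0.8]
grip_width: 85.2
finger_force: 0.0
```

```bash
python3 -c "
from h import *
go(546.7,-132.6,64)"; python3 w.py w2 >/dev/null; python3 p.py w2
```

```text
pos [ 547.3 -134.5  155.4] q [-0.06  0.53  0.3   2.06 -0.27  0.59  1.29] yang 48.97 tz [-0.  0. -1.] need units [0.055 0.033 3.047] t 3.95 F [-0.2 -0.9  0.8] w 85.2 ff 0.0
px [ 12 179  91] [ 534.6 -132.6   66.8] collar/stand [ 532.5 -156.8   40.5]
616 medZ 87.9 mean [ 546.7 -132.8   88. ] [ 546.7 -132.9] [17.3 16.6] 49.0
614 medZ 87.9 mean [ 546.7 -132.8   88. ] [ 546.7 -132.9] [17.3 16.6] 49.0
stand [ 545.8 -132.8] [68.6 69.9] 70.7 40.091046481198646
collar 184 [ 541.5 -129.2   46.1]
```

Measurements agree. I'll descend and close on the handle.

>>> carry_out(rot=[[0,0,0],[0,0,0],[0,0,0],[0,0,0],[0,0,0],[0,0,0],[0,0,0],[0,0,0],[0,0,0],[0,0,0],[0,0,0],[0,0,0],[0,0,0],[0,0,0],[0,0,0],[0,0,0]], travel=[[0.05,0.03,0.5],[0,0,0.7],[0,0,0.7],[0,0,0.6],[0,0,0.35],[0,0,0.2],[0,0,0],[0,0,0],[0,0,0],[0,0,0],[0,0,0],[0,0,0],[0,0,0],[0,0,0],[0,0,0],[0,0,0]], jaw=[1,1,1,1,1,1,1,1,-1,-1,-1,-1,-1,-1,-1,-1], grip_force=60)

```text
time: 5.33
tool_pos: [547.0, -133.5, 64.2]
tool_rot: [0.351, 0.936, 0.0, 0.0]
contact_force: [0.4, -0.1, 4.3]
grip_width: 17.3
finger_force: 58.6
```

```bash
python3 -c "
from h import *
go(546.7,-132.6,64)"
```

```text
pos [ 547.  -133.5   64.2] q [ 0.01  0.67  0.21  2.09 -0.34  0.41  1.34] yang 48.91 tz [ 0.001  0.    -1.   ] need units [0.029 0.017 0.006] t 5.33 F [ 0.4 -0.1  4.3] w 17.3 ff 58.6
```

>>> carry_out(rot=[[0,0,0],[0,0,0],[0,0,0],[0,0,0],[0,0,0],[0,0,0],[0,0,0],[0,0,0],[0,0,0],[0,0,0],[0,0,0],[0,0,0],[0,0,0],[0,0,0],[0,0,0],[0,0,0],[0,0,0],[0,0,0],[0,0,0],[0,0,0]], travel=[[0,0,-0.3],[0,0,-0.5],[0,0,-0.8],[0,0,-0.8],[0,0,-0.8],[0,0,-0.8],[0,0,-0.5],[0.3,0.4,0],[0.5,0.66,0],[0.6,0.8,0],[0.6,0.8,0],[0.6,0.8,0],[0.6,0.8,0],[0.6,0.8,0],[0.6,0.8,0],[0.6,0.8,0],[0.6,0.8,0],[0.6,0.8,0],[0.35,0.4,0],[0,0,0]], jaw=[-1,-1,-1,-1,-1,-1,-1,-1,-1,-1,-1,-1,-1,-1,-1,-1,-1,-1,-1,-1])

```text
time: 7.0
tool_pos: [568.6, 197.1, 198.6]
tool_rot: [0.347, 0.938, 0.001, -0.001]
contact_force: [-0.1, -0.4, -0.3]
grip_width: 17.3
finger_force: 58.6
```

>>> carry_out(rot=[[0,0,0],[0,0,0],[0,0,0]], travel=[[0,0,0],[0,0,0],[0,0,0]], jaw=[-1,-1,-1])

```text
time: 7.25
tool_pos: [569.3, 188.6, 198.9]
tool_rot: [0.353, 0.936, -0.001, 0.0]
contact_force: [1.1, 0.1, -0.8]
grip_width: 17.3
finger_force: 58.6
```

```bash
python3 -c "
from h import *
go(539.5,217.5,199)"; python3 w.py w3
```

```text
pos [569.3 188.6 198.9] q [-0.64  0.51  0.34  1.95 -0.25  0.72  0.7 ] yang 48.71 tz [-0.    -0.002 -1.   ] need units [ 1.383  0.07  -0.005] t 7.25 F [ 1.1  0.1 -0.8] w 17.3 ff 58.6
pos [569.3 188.6 198.9] q [-0.64  0.51  0.34  1.95 -0.25  0.72  0.7 ] yang 48.71 tz [-0.    -0.002 -1.   ] need units [-6.349 -8.559 -1.52 ] t 7.25 F [ 1.1  0.1 -0.8] w 17.3 ff 58.6
handle top n 0 [nan nan nan] ((0.0, 0.0), (0.0, 0.0), 0.0)
  return _methods._mean(a, axis=axis, dtype=dtype,
  ret = um.true_divide(
```

View pics/w3.png

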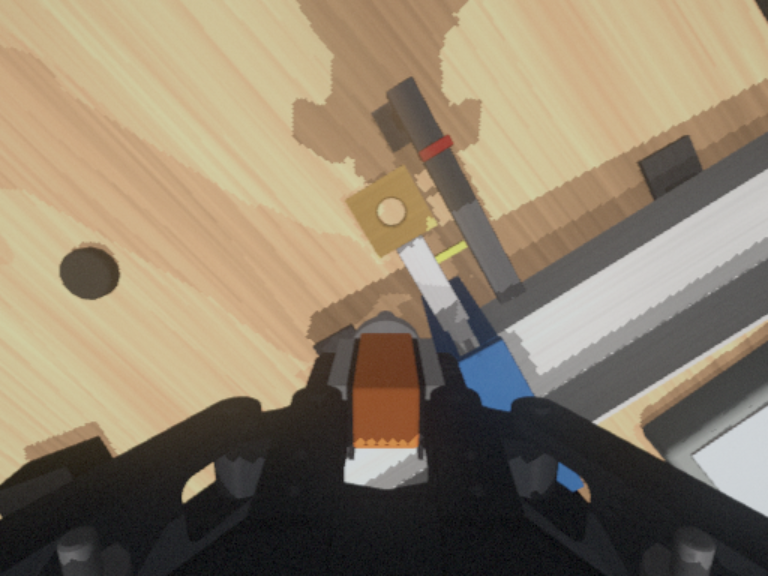

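The wrist view shows the eyelet at (391,210), the red mark at (436,148), the pointer tip near (465,243) and the pin gripped upright. I'll measure these.

```bash
cat > e.py <<'E'
from h import *
import sys
n=sys.argv[1];d=dict(np.load('pics/%s.npz'%n));M=d['M'];P=cloud(d,M)
hsv=cv2.cvtColor(d['pixels'],cv2.COLOR_RGB2HSV);H,S,V=[hsv[...,i].astype(int) for i in range(3)];Z=P[...,2]
near=np.hypot(P[...,0]-540,P[...,1]-217)<45
m=(near&(Z>83)&(Z<93)&(H>16)&(H<32)&(S>110)).astype(np.uint8)
c,l,stt,cen=cv2.connectedComponentsWithStats(m);i=1+stt[1:,4].argmax();m=(l==i).astype(np.uint8)
cs,h=cv2.findContours(m,cv2.RETR_CCOMP,cv2.CHAIN_APPROX_NONE)
up=lambda q,z:np.array([ray(d,M,a,b,z)[:2] for a,b in q.reshape(-1,2)],np.float32)
for k,q in enumerate(cs):
    if len(q)<15: continue
    w=up(q,88)
    if h[0,k,3]<0: r=cv2.minAreaRect(w);print('tongue',np.round(r[0],1),np.round(r[1],1),round(r[2],2),'Z',np.median(Z[m>0]).round(1))
    else: print('hole',np.round(cv2.minEnclosingCircle(w),2) if 0 else (np.round(cv2.minEnclosingCircle(w)[0],1),round(cv2.minEnclosingCircle(w)[1],1)), cv2.boundingRect(q))
for nm,mm,z in(('red',((H<6)|(H>172))&(S>130)&(Z>70)&(Z<100)&(np.hypot(P[...,0]-531,P[...,1]-254)<40),88),('pointer',(H>22)&(H<36)&(S>140)&(Z>65)&(Z<95)&(V>120)&(np.hypot(P[...,0]-577,P[...,1]-230)<25),84)):
    v,u=np.nonzero(mm);w=up(np.c_[u,v],z);r=cv2.minAreaRect(w);print(nm,len(u),'Z',np.percentile(Z[mm],[5,50,95]).round(1),np.round(r[0],1),np.round(r[1],1),round(r[2],2),'mean',w.mean(0).round(1),'pts',cv2.boxPoints(r).round(1).tolist())
E
python3 e.py w3
```

```text
tongue [539.8 218.3] [35.6 35.9] 79.33 Z 88.1
hole (array([539.5, 218.7]), 8.4) (250, 131, 22, 21)
red 139 Z [87.  88.1 89.3] [530.5 257.3] [15.4  5.8] 79.09 mean [530.7 258.3] pts [[526.2000122070312, 250.3000030517578], [531.7999877929688, 249.1999969482422], [534.7000122070312, 264.3999938964844], [529.0999755859375, 265.5]]Traceback (most recent call last):
  File "e.py", line 16, in <module>
    v,u=np.nonzero(mm);w=up(np.c_[u,v],z);r=cv2.minAreaRect(w);print(nm,len(u),'Z',np.percentile(Z[mm],[5,50,95]).round(1),np.round(r[0],1),np.round(r[1],1),round(r[2],2),'mean',w.mean(0).round(1),'pts',cv2.boxPoints(r).round(1).tolist())
                                            ~~~~~~~~~~~~~~~^^^
cv2.error: OpenCV(4.12.0) /io/opencv/modules/imgproc/src/convhull.cpp:143: error: (-215:Assertion failed) total >= 0 && (depth == CV_32F || depth == CV_32S) in function 'convexHull'
```

```bash
python3 -c "
from h import *
go(540.3,217.9,157)"
```

```text
pos [569.4 188.7 198.9] q [-0.64  0.51  0.34  1.95 -0.25  0.72  0.7 ] yang 48.71 tz [-0.    -0.001 -1.   ] need units [1.37  0.092 1.396] t 7.3 F [-0.8 -0.8 -1. ] w 17.4 ff 58.6
```

>>> carry_out(rot=[[0,0,0],[0,0,0],[0,0,0],[0,0,0],[0,0,0],[0,0,0],[0,0,0],[0,0,0],[0,0,0],[0,0,0]], travel=[[0.4,0.03,0],[0.5,0.03,0],[0.37,0.03,0],[0.1,0,0],[0,0,0.4],[0,0,0.5],[0,0,0.4],[0,0,0.1],[0,0,0],[0,0,0]], jaw=[-1,-1,-1,-1,-1,-1,-1,-1,-1,-1])

```text
time: 8.13
tool_pos: [540.4, 220.0, 156.5]
tool_rot: [0.351, 0.936, -0.0, 0.0]
contact_force: [-0.1, -0.0, -0.6]
grip_width: 17.2
finger_force: 58.6
```

```bash
python3 -c "
from h import *
go(540.3,217.9,112)
s=env.snapshot('side');np.savez('pics/s4.npz',**s)
a=cv2.cvtColor(s['pixels'],cv2.COLOR_RGB2BGR)[220:370,110:310];cv2.imwrite('pics/s4.png',cv2.resize(a,(800,600),interpolation=2))"; python3 w.py w4 2>/dev/null >/dev/null
```

```text
pos [540.4 220.  156.5] q [-0.69  0.55  0.31  2.01 -0.28  0.62  0.66] yang 48.87 tz [-0.    -0.001 -1.   ] need units [-0.041 -0.054  1.483] t 8.13 F [-0.1 -0.  -0.6] w 17.2 ff 58.6
```

View pics/s4.png

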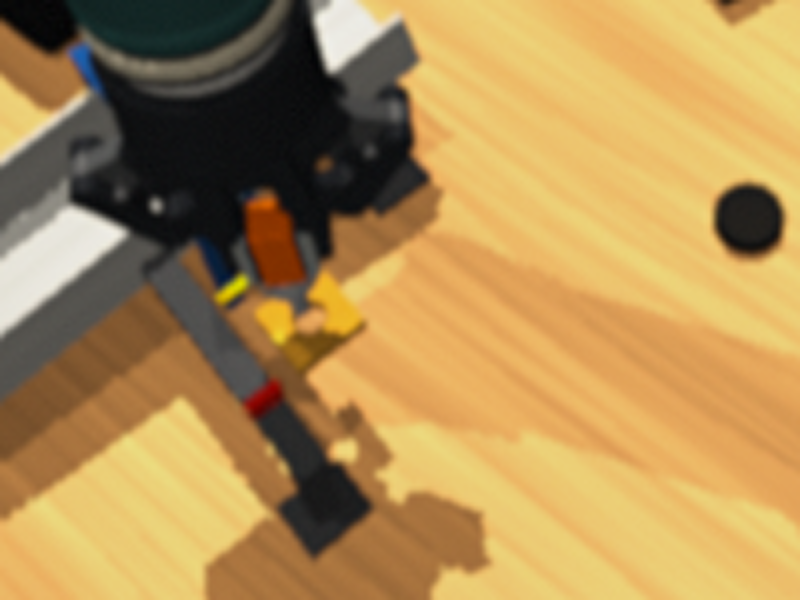

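View pics/w4.png

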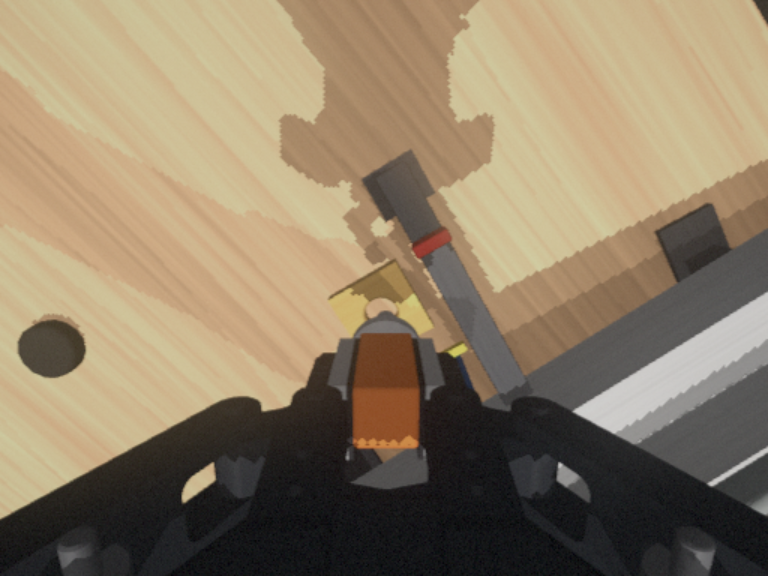

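Both views show the pin over the eyelet (hole at wrist px (380,308)), about 2 mm off towards +y. I'll apply that correction and go down.

>>> carry_out(rot=[[0,0,0],[0,0,0],[0,0,0],[0,0,0],[0,0,0],[0,0,0],[0,0,0]], travel=[[-0.04,-0.055,0],[0,0,0.1],[0,0,0.2],[0,0,0.2],[0,0,0.15],[0,0,0],[0,0,0]], jaw=[-1,-1,-1,-1,-1,-1,-1])

```text
time: 8.82
tool_pos: [539.6, 218.3, 136.7]
tool_rot: [0.351, 0.936, -0.0, -0.0]
contact_force: [-0.7, -0.2, -0.7]
grip_width: 17.3
finger_force: 58.6
```

```bash
python3 -c "
from h import *
go(540.3,217.9,112)"
```

```text
pos [539.6 218.3 136.7] q [-0.67  0.58  0.3   2.02 -0.3   0.58  0.68] yang 48.92 tz [-0.001 -0.001 -1.   ] need units [-0.028  0.006  0.823] t 8.82 F [-0.7 -0.2 -0.7] w 17.3 ff 58.6
```

No contact force with the tip 11 mm into the hole. I'll continue to the collar.

>>> carry_out(rot=[[0,0,0],[0,0,0],[0,0,0],[0,0,0],[0,0,0],[0,0,0],[0,0,0],[0,0,0]], travel=[[-0.02,0,0.15],[0,0,0.2],[0,0,0.2],[0,0,0.15],[0,0,0.07],[0,0,0.04],[0,0,0],[0,0,0]], jaw=[-1,-1,-1,-1,-1,-1,-1,-1])

```text
time: 9.48
tool_pos: [540.5, 218.0, 113.0]
tool_rot: [0.351, 0.936, 0.0, 0.0]
contact_force: [-0.9, -0.8, -0.5]
grip_width: 17.5
finger_force: 58.6
```

```bash
python3 -c "
from h import *
go(540.3,217.9,112)"
```

```text
pos [540.5 218.  113. ] q [-0.66  0.61  0.28  2.03 -0.31  0.53  0.7 ] yang 48.91 tz [ 0. -0. -1.] need units [ 0.002 -0.008  0.034] t 9.48 F [-0.9 -0.8 -0.5] w 17.5 ff 58.6
```

>>> carry_out(rot=[[0,0,0],[0,0,0],[0,0,0],[0,0,0]], travel=[[0,0,0.03],[0,0,0.02],[0,0,0],[0,0,0]], jaw=[-1,-1,-1,-1])

```text
time: 9.82
tool_pos: [540.7, 218.2, 112.2]
tool_rot: [0.351, 0.936, 0.0, 0.0]
contact_force: [-1.3, 0.1, 4.4]
grip_width: 17.3
finger_force: 59.3
```

>>> carry_out(rot=[[0,0,0],[0,0,0],[0,0,0],[0,0,0],[0,0,0],[0,0,0],[0,0,0],[0,0,0],[0,0,0],[0,0,0],[0,0,0],[0,0,0]], travel=[[0.1,-0.06,0],[0.18,-0.1,0],[0.2,-0.12,0],[0.2,-0.12,0],[0.2,-0.12,0],[0.2,-0.12,0],[0.18,-0.1,0],[0.1,-0.06,0],[0.08,-0.04,0],[0,0,0],[0,0,0],[0,0,0]], jaw=[-1,-1,-1,-1,-1,-1,-1,-1,-1,-1,-1,-1])

```text
time: 10.82
tool_pos: [492.2, 227.5, 112.1]
tool_rot: [0.351, 0.936, 0.001, 0.001]
contact_force: [5.3, -1.6, 6.0]
grip_width: 17.0
finger_force: 59.5
```

```bash
python3 -c "
from h import *
go(540.3,217.9,112)
s=env.snapshot('side');np.savez('pics/s5.npz',**s)
a=cv2.cvtColor(s['pixels'],cv2.COLOR_RGB2BGR)[220:370,110:310];cv2.imwrite('pics/s5.png',cv2.resize(a,(800,600),interpolation=2))
s=env.snapshot('top');np.savez('pics/t5.npz',**s)"; python3 w.py w5 2>/dev/null >/dev/null
```

```text
pos [492.2 227.5 112.1] q [-0.71  0.58  0.27  2.13 -0.33  0.47  0.66] yang 48.91 tz [ 0.003  0.001 -1.   ] need units [-1.42   0.812  0.009] t 10.82 F [ 5.3 -1.6  6. ] w 17.0 ff 59.5
```

View pics/w5.png

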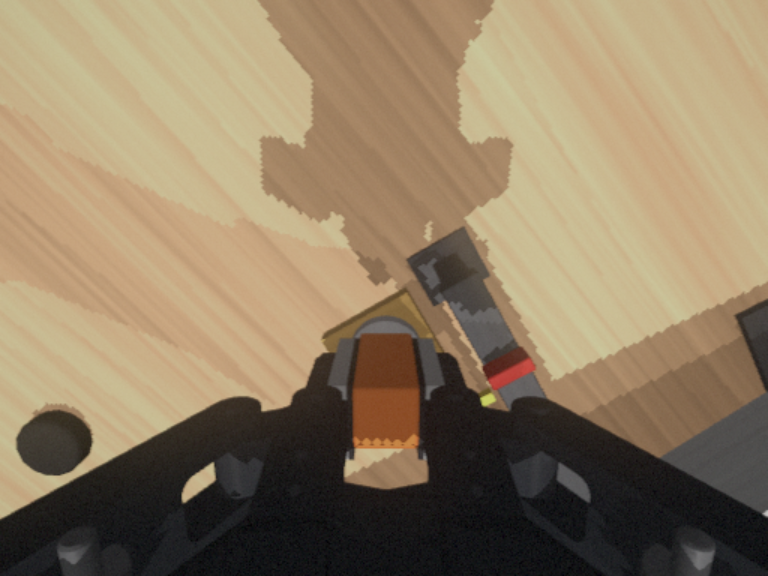

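View pics/s5.png

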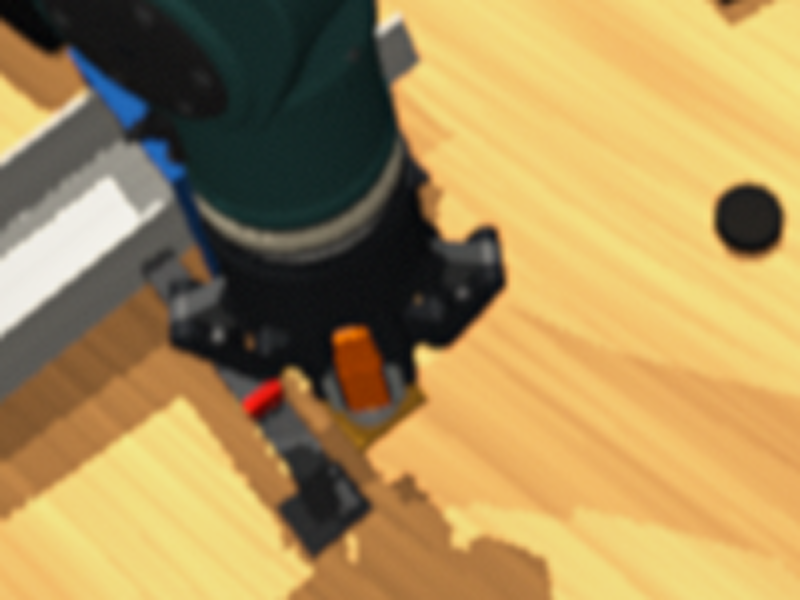

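The wrist view shows the collar on the tongue, the pointer tip at (487,400) nearly in line with the mark at (510,369), and nothing else disturbed. I'll get numbers along the chute axis.

```bash
cat > f.py <<'E'
from h import *
import sys
ux=np.array([.982,-.187]);e0=np.array([539.7,218.4])
for n in sys.argv[1:]:
    d=dict(np.load('pics/%s.npz'%n));M=d['M'] if 'M' in d else T(d);P=cloud(d,M)
    hsv=cv2.cvtColor(d['pixels'],cv2.COLOR_RGB2HSV);H,S,V=[hsv[...,i].astype(int) for i in range(3)];Z=P[...,2]
    cx=(P[...,:2]-e0)@ux;cy=(P[...,:2]-e0)@np.array([.187,.982])
    box=(cx>-110)&(cx<60)
    for nm,m,z in(('red',((H<6)|(H>172))&(S>130)&(Z>82)&(Z<95)&(cy>24)&(cy<50)&box,88),('yel_ptr',(H>20)&(H<36)&(S>130)&(Z>70)&(Z<95)&(cy>18.5)&(cy<30)&box,84),('tongue',(H>14)&(H<34)&(S>90)&(Z>84)&(Z<93)&(abs(cy)<18)&box,88)):
        v,u=np.nonzero(m)
        if len(u)<3: print(n,nm,'few');continue
        w=np.array([ray(d,M,a,b,z)[:2] for a,b in zip(u,v)])-e0;a=w@ux;b=w@np.array([.187,.982])
        print(n,nm,len(u),'Z',np.median(Z[m]).round(1),'px',u.mean().round(1),v.mean().round(1),'cx min/mean/max',np.percentile(a,[2,50,98]).round(1),'cy',np.percentile(b,[2,98]).round(1))
E
python3 f.py w3 w5 s5 t5
```

```text
w3 red 139 Z 88.1 px 292.0 97.2 cx min/mean/max [-19.  -16.3 -13.6] cy [29.8 44. ]
w3 yel_ptr few
w3 tongue 1873 Z 88.0 px 261.5 141.5 cx min/mean/max [-17.3   0.5  34. ] cy [-17.3  17.2]
w5 red 376 Z 87.9 px 338.7 247.9 cx min/mean/max [-22.2 -17.4 -13.8] cy [27.7 44.2]
w5 yel_ptr 52 Z 85.7 px 323.0 263.9 cx min/mean/max [-13.  -11.1  -7.5] cy [20.7 25.7]
w5 tongue 871 Z 88.0 px 255.1 213.4 cx min/mean/max [-64.4 -60.7 -40.4] cy [-17.1  18. ]
s5 red 39 Z 86.9 px 175.3 319.0 cx min/mean/max [-21.8 -17.9 -14.2] cy [26.1 40.7]
s5 yel_ptr few
s5 tongue 110 Z 88.1 px 203.2 324.9 cx min/mean/max [-65.1 -60.6 -41.8] cy [-17.1  15.7]
t5 red 18 Z 87.1 px 110.7 219.6 cx min/mean/max [-18.9 -16.3 -13.8] cy [24.8 39.5]
t5 yel_ptr 9 Z 84.8 px 116.0 217.9 cx min/mean/max [-13.2 -10.7  -6.5] cy [20.5 25.7]
t5 tongue 105 Z 87.5 px 125.3 231.3 cx min/mean/max [-56.9 -32.9 -10.2] cy [-18.7  16.6]
```

>>> carry_out(rot=[[0,0,0],[0,0,0],[0,0,0],[0,0,0],[0,0,0],[0,0,0]], travel=[[0.07,-0.04,0],[0.075,-0.045,0],[0,0,0],[0,0,0],[0,0,0],[0,0,0]], jaw=[-1,-1,-1,-1,-1,-1])

```text
time: 11.47
tool_pos: [487.5, 228.4, 112.1]
tool_rot: [0.351, 0.936, 0.001, 0.001]
contact_force: [5.9, -2.4, 5.5]
grip_width: 17.4
finger_force: 59.5
```

```bash
python3 -c "
from h import *
go(540.3,217.9,112)
s=env.snapshot('side');np.savez('pics/s6.npz',**s)
s=env.snapshot('top');np.savez('pics/t6.npz',**s)"; python3 w.py w6 2>/dev/null >/dev/null; python3 f.py w6 s6 t6
```

```text
pos [487.5 228.4 112.1] q [-0.72  0.58  0.27  2.13 -0.33  0.47  0.66] yang 48.9 tz [ 0.003  0.001 -1.   ] need units [-1.557  0.892  0.009] t 11.47 F [ 5.9 -2.4  5.5] w 17.4 ff 59.5
w6 red 370 Z 87.8 px 342.5 254.6 cx min/mean/max [-22.3 -17.4 -13.8] cy [27.8 44.1]
w6 yel_ptr 47 Z 85.4 px 323.4 263.6 cx min/mean/max [-17.7 -16.  -12.3] cy [20.7 25.7]
w6 tongue 872 Z 88.0 px 255.0 213.4 cx min/mean/max [-69.2 -65.5 -45.2] cy [-17.1  18. ]
s6 red 30 Z 87.1 px 174.5 320.0 cx min/mean/max [-22.4 -18.7 -14.3] cy [28.3 40.7]
s6 yel_ptr few
s6 tongue 109 Z 88.0 px 204.7 327.0 cx min/mean/max [-69.9 -65.2 -45.7] cy [-16.8  15.6]
t6 red 16 Z 87.7 px 110.3 219.5 cx min/mean/max [-18.9 -16.3 -13.8] cy [26.5 39.6]
t6 yel_ptr 6 Z 85.3 px 115.7 220.2 cx min/mean/max [-17.4 -15.1 -13.4] cy [20.  24.6]
t6 tongue 109 Z 87.6 px 124.7 233.8 cx min/mean/max [-62.  -37.9 -15.2] cy [-18.6  15.6]
```

View pics/w6.png

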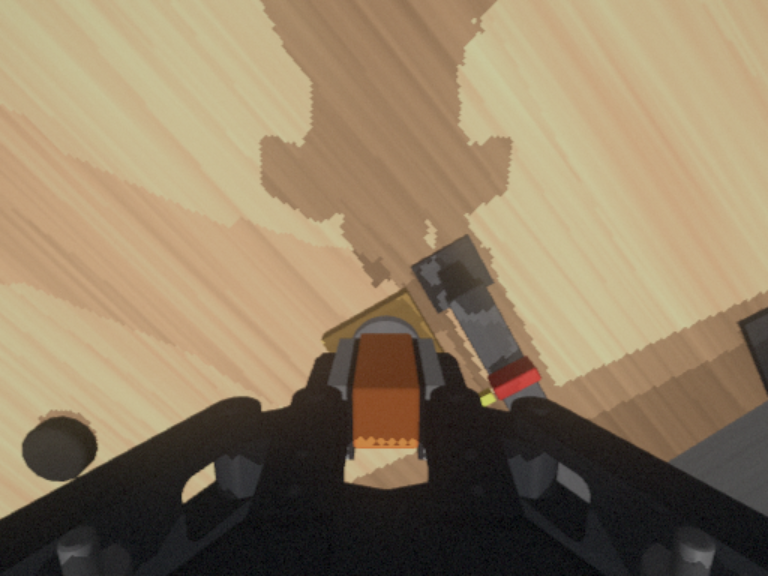

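The wrist view shows the pointer (488,399) level with the bright top of the red clip (515,383). Measured chute x is about -16.0 to -16.5 mm for the pointer and -16.3 mm for the mark, so I'm handing in.

```bash
python3 -c "
from bench import env
print(env.close_job())"
```

```text
the job is handed in; nothing more can be done
None
```

I pushed the pin through the eyelet and pulled the gate out until its pointer was within about 1 mm of the red mark by camera, then handed the job in still gripping it; no verdict came back.

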